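Measure off the aquarium shelf with the tape measure and lock it

TASK

Measure the red line on the white aquarium shelf with the yellow tape measure: take it off its black block, hook the tape's end over the bare end of the shelf (the end farther from the clear tool caddy), and back the case away along the shelf against its spring until the front of the case is level with the red line. Set it down flat there, square to the shelf's end, then press the red lock on top all the way down and let go, leaving the tape hooked, and do not disturb the other things.

Things in the scene. Friction and masses are not known exactly. Their poses are not given: they have to be found in the camera images.
- shelf: white laminated shelf board lying fixed on the table, 240 (its x) by 440 (its y) by 30 mm thick; origin at the centre of its underside, z up. The end at its -y (y = -220 mm) is bare: the tape is hooked there. A clear acrylic caddy (60 x 120 x 100 mm, its tools reach 180 mm up) stands clipped to its front edge (the -x edge) around y = +140 mm; a bottle and a rock stand on the rear half (x above 0, y above -20 mm)
- shelf_end (a point): point on the top edge of the shelf's bare end, in the middle of the free lane (60 mm in front of the shelf's middle, in line with the middle of the red line); 30 mm above the table; axes as the shelf: -y points out over the end, the lane runs along +y
- red_line (a point): middle of the red line on the shelf's top, 5 mm wide and 110 mm long, parallel to the bare end and 85 to 135 mm from it; axes as the shelf; it is only a marking
- dock: black rubber block fixed on the table, 78 x 44 x 16 mm, on which the tape measure is parked; origin at the centre of its underside
- tape_center (a point): centre of the yellow tape measure's case, half-way up: 80 long (its x) by 38 wide (its y, the way to grip it) by 60 mm high, 0.45 to 0.6 kg, sole 30 mm below this point; +x points to the front, where the tape comes out; z up. Its rubber sole holds it on the shelf against the spring once set down
- tape_front (a point): bottom of the case's front face, 40 mm in front of the case's centre and on the sole's plane; this is what is set level with the red line; axes as the case
- tape_hook (a point): middle of the inner face of the steel hook on the tape's end, 22 mm wide; with the tape fully in, it is 43 mm in front of the case's centre; the hook is 2.5 mm thick and reaches from the tape (underside 3 mm above the sole) to 11 mm below the sole; axes as the case
- lock_top (a point): middle of the top of the red lock button, 22 x 20 mm, on top of the case, 12 mm in front of the case's centre, 39 mm above it when up (9 mm above the case's top)
- tape_blade (a joint): length of tape drawn out, m; 0 fully in, 0.15 at most; a spring pulls it in with about 0.8 N at 0 and 1.8 N at 0.14 m
- tape_lock (a joint): travel of the lock button, m; 0 up (tape free), 0.006 fully down (tape held by teeth 4 mm apart, so it may shift up to 2 mm as they catch); pressing straight down takes about 5 to 9 N and it stays where it is left
- bottle: closed amber glass bottle, 56 mm across, 130 mm tall, loose on the shelf's rear half; origin at its underside; leave alone
- rock: grey rock ornament about 84 mm across, 54 mm tall, loose on the shelf's rear half; origin at its underside; leave alone
- food: food jar with orange cap, 60 mm across, 80 mm tall, loose on the table; origin at its underside; leave alone
- magnet: black glass-cleaning magnet with blue grip, 70 x 45 x 42 mm, loose on the table; origin at its underside; leave alone
- scoop: long spoon lying loose on the table at the robot's left; leave alone
- pot: small terracotta pot, 70 mm across, 60 mm tall, loose on the table behind the shelf; origin at its underside; leave alone
There are look-alikes about, which are no part of the job. Of the things that look like the part that bears tape_center, the smaller one is meant.

How it is judged:
By the outcome, as a careful person would: the job done as asked, in the order asked, and still so for the second after the job is handed in, with the robot touching nothing.
It also fails if it takes over 45 s, if anything falls off the work surface, if the arm or the gripper's body presses on something with over 40 N, if the wrist force passes 120 N, or if a joint passes its speed limit or range.

ROBOT

A 7-joint arm with a two-finger parallel gripper is mounted at the origin on the work surface. World frame = base frame: x ahead of the robot, y to its left, z up, the work surface at z = 0. Lengths are in mm, angles in rad, forces in N, time in s.
With the tool pointing down it reaches from about 425 to 875 mm from the base axis. Payload 8.4 kg.
Tool frame: the origin (TCP) lies midway between the tips of the shut fingers; the grasp point (between the pads) lies 19 mm behind it; z points along the fingers, y is the line along which they close (so a half turn about z gives the same grasp; the last joint's range is limited). The gripper opens to 87 mm and grips with 3 to 60 N. Pads are 19 mm wide; open, the fingers measure 117 mm over their backs; the gripper's body (75 mm by 190 mm) begins 51 mm behind the grasp point.
Start: joints at [1.087, 0.333, 0.04, 1.465, -0.013, 1.343, -0.059], TCP at [243.969, -602.447, 222.546] pointing down, gripper open.
Joint ranges: [-2.58, 2.58], [-0.38, 2.09], [-1.3, 1.39], [0.25, 2.4], [-1.5, 4.64], [0.08, 2.09], [-2.65, 2.65]. Speed limits (rad/s): [2.22, 2.22, 2.79, 2.79, 3.14, 3.14, 3.14].

INTERFACE

Orientations are given as a rotation vector (axis times angle).
In Python, from workcell import sensors, viewer, bot gives the robot as it stands.
- The arm moves only by the tool carry_out, never from a script. Its argument "plan" is a list of rows, each a list of 6 numbers: the shift along the tool's x, y, z each as a share of 40 mm, from -1 to 1, then the turn, a rotation vector about the tool's x, y, z each as a share of 60 degrees, from -1 to 1. In form: [[tx, ty, tz, ax, ay, az], ...]. A call has exactly 10 rows; each row shifts and turns the commanded pose from where the row before left it, along the tool's axes as they then stand; what a row does not reach is not made up. A row lasts 1/8 s, in which the tool goes at most 62.5 mm and 10.7 degrees, less where a joint would pass 70% of its speed; a pose out of reach is approached as far as the arm can. A call with a number of a shift or a turn outside -1 to 1 is refused whole. A call with a gripper value outside its range is refused whole. "fingers" is the gripper command: -1 is fully open, 1 is shut, values between are in proportion, set as the call begins (left out, the last holds). The fingers move at their own pace and stop on an object; the grip force is fixed at half the most. Time passes only in rows, so rows that do not move let the fingers close, or fill a call up. It gives the time, the measured TCP pose, the force, the opening and the grip force at its end, in the units of the state.
- sensors.read_state(): the state, without advancing time (a new reading comes with each control period).
- viewer.grab_frame(name): name is "side" or "top" or "wrist"; returns a dict with "color" (400x640x3 uint8, red, green, blue), "fov_y" (degrees; the focal length in pixels is half the picture's height over the tangent of half this angle, whatever the lens; pixels are square), "cx", "cy" (the principal point, pixels), "pose" (4x4, takes a point from camera to world coordinates). Camera axes: x right, y down, z forward; pixel columns grow to the right and rows downward; lengths in mm; the calibration is good to about 2 mm. A picture is of the moment at which its call begins. There is no depth.
- bot.job_done(): hands the job in; it is judged then, once.
The state is a dict: "t": time; "qpos": joint angles; "dq": joint speeds; "joint_torque": joint torques, N m; "ee_pos": TCP position; "tool_rot": TCP orientation; "force": force on the tool from outside, world axes, zero at the start; "ft_torque": the same for the moment, N m; "width": opening from 0.0 (shut) to 1.0 (fully open); "grasp_force": force on a finger pad.
Only numpy, scipy, OpenCV 4.12 (cv2) and the standard library are available. Lean on these libraries where they do the work, as an engineer would, in place of code of your own. Each camera call takes 0.05 s, during which the arm holds its last target. There are 200 camera calls.

## Working session

There is one attempt and no reset: what is moved stays moved. The work goes in short steps, Python scripts to look and compute and a tool call to move; the robot and the scene stay as the last step left them, time stands still between calls to the robot, and variables do not carry over. Pictures are saved under pics/ and viewed, at most 10 in all, crops included, and the job is handed in when it is done.

Besides the shell and the picture viewer there is one more tool, called after "Emit:" as a command line: name --pt "numbers of a row" for each row, then --argument value for the rest. carry_out: Moves the arm, as the interface text tells. Shift numbers are shares of 40 mm and turn numbers shares of 60 degrees, none past 1 either way. Its arguments: {"type":"object","properties":{"plan":{"type":"array","items":{"type":"array","items":{"type":"number"}}},"fingers":{"type":"number"}},"required":["plan"]}

```bash
mkdir -p pics; ls
python3 - <<'E'
from workcell import sensors, viewer, bot
import cv2,pickle
d={}
for n in ("top","side"):
    f=viewer.grab_frame(n); d[n]=f; cv2.imwrite(f"pics/{n}0.png",f["color"][:,:,::-1]); print(n,f["fov_y"],f["cx"],f["cy"],f["pose"].round(3).tolist() if hasattr(f["pose"],'round') else f["pose"])
pickle.dump(d,open("f0.pkl","wb"))
print(sensors.read_state())
E
```

```text
pics
top 43.78565772157953 313.2303295519486 194.4488107659878 [[0.009, -0.988, 0.154, 307.532], [-1.0, -0.006, 0.018, -0.131], [-0.016, -0.154, -0.988, 1503.23], [0.0, 0.0, 0.0, 1.0]]
side 51.78024027700858 320.4625430680953 201.4129178141099 [[-0.709, -0.518, 0.479, -172.014], [-0.706, 0.527, -0.473, 719.685], [-0.007, -0.673, -0.739, 1170.26], [0.0, 0.0, 0.0, 1.0]]
{'t': 0.1, 'qpos': array([ 1.08680455,  0.33384615,  0.03987001,  1.46619077, -0.01338995,
        1.34330804, -0.05849862]), 'dq': array([-0.00104336, -0.00306337, -0.00156449, -0.00172903, -0.00042714,
        0.00026823,  0.00135232]), 'joint_torque': array([ 4.96418652e-03, -6.57803035e+01,  1.34042043e+00, -4.04704499e+01,
       -5.97889535e-02,  4.10582218e-02,  3.70221733e-05]), 'ee_pos': array([ 243.7995806 , -602.07933211,  221.74047528]), 'tool_rot': array([-3.08222140e+00, -6.00419369e-01,  6.11383312e-04]), 'force': array([ 0.5496308 , -0.60003195, -0.11082223]), 'ft_torque': array([-0.03823611, -0.00708055, -0.0203519 ]), 'grasp_force': 0.0, 'width': 1.0034339783046247}
```

View pics/top0.png

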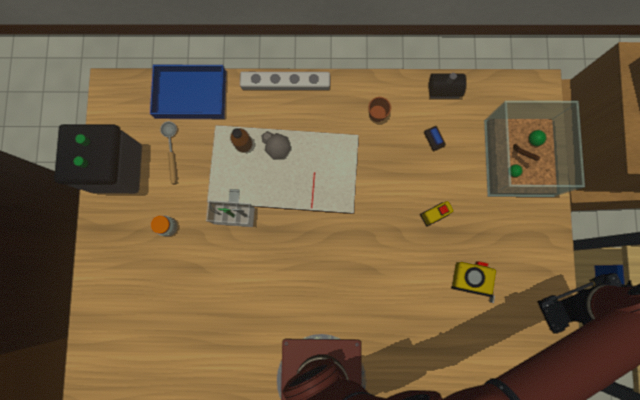

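View pics/side0.png

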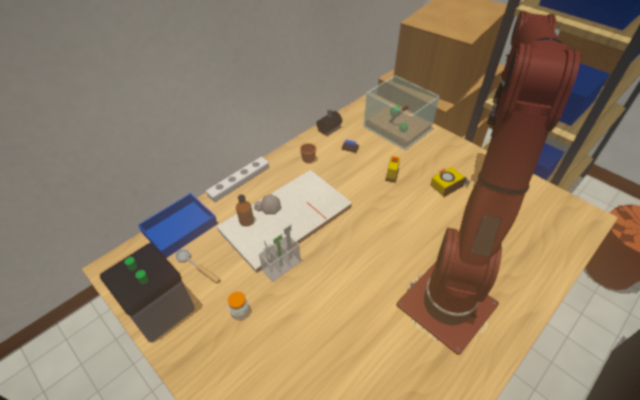

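The top view shows the white shelf with corners at about (216,127), (357,135), (354,212) and (208,203), and the red line from (314,172) to (312,207). There are two yellow candidates. One is at (437,213), small and upright on a black block with a red button on top. The other is at (474,279), larger and lying flat with a dial face. The smaller one at (437,213) fits the description, and I'll confirm it in a crop.

```bash
cat > h.py <<'E'
import numpy as np
def K(f):
    fl=200/np.tan(np.radians(f["fov_y"])/2); return fl,f["cx"],f["cy"]
def ray(f,u,v,z):
    fl,cx,cy=K(f);P=np.array(f["pose"]);d=P[:3,:3]@[(u-cx)/fl,(v-cy)/fl,1];o=P[:3,3]
    return o+d*(z-o[2])/d[2]
def proj(f,p):
    fl,cx,cy=K(f);P=np.array(f["pose"]);c=P[:3,:3].T@(np.array(p)-P[:3,3]);return cx+fl*c[0]/c[2],cy+fl*c[1]/c[2]
E
python3 - <<'E'
import pickle,cv2,numpy as np
from h import *
d=pickle.load(open("f0.pkl","rb"));f=d["top"]
a=cv2.resize(f["color"][185:300,410:510],None,fx=5,fy=5,interpolation=3)
s=d["side"]["color"][145:200,375:475]; b=cv2.resize(s,None,fx=3,fy=3,interpolation=3)
h=max(a.shape[0],b.shape[0]);c=np.zeros((h,a.shape[1]+b.shape[1],3),np.uint8);c[:a.shape[0],:a.shape[1]]=a;c[:b.shape[0],a.shape[1]:]=b
cv2.imwrite("pics/crop1.png",c[:,:,::-1])
for p in [(216,127),(357,135),(354,212),(208,203),(314,172),(312,207)]: print(p,ray(f,*p,30).round(0))
print(ray(f,437,213,70),ray(f,444,210,85))
E
```

```text
(216, 127) [745. 326.  30.]
(357, 135) [ 721. -106.   30.]
(354, 212) [485. -96.  30.]
(208, 203) [509. 341.  30.]
(314, 172) [605.  24.  30.]
(312, 207) [499.  29.  30.]
[ 478.71130306 -332.46560968   70.        ] [ 485.68539589 -349.16756179   85.        ]
```

View pics/crop1.png

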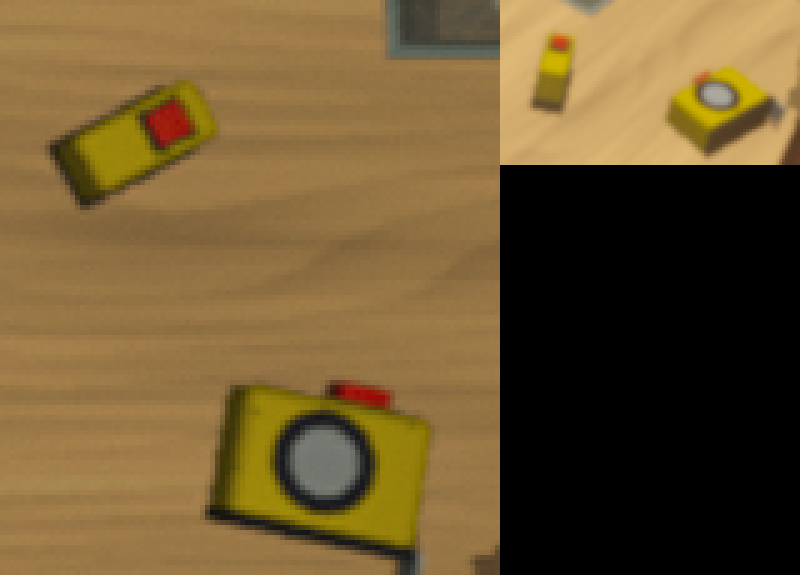

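The crop confirms the small upright tape: its red lock sits toward the upper right, so its front points to world (+x, -y) at a yaw of about -60°. The other one is larger and lying down, so it's the decoy. Next I'll fly over the small tape.

```bash
cat >> h.py <<'E'
from scipy.spatial.transform import Rotation as R
def down(yaw): # tool x at yaw, z down
    c,s=np.cos(np.radians(yaw)),np.sin(np.radians(yaw)); return R.from_matrix(np.array([[c,s,0],[s,-c,0],[0,0,-1.]]))
def plan(state,pos,yaw,n=10):
    p=np.array(state["ee_pos"],float);r=R.from_rotvec(state["tool_rot"]);T=down(yaw)
    rv=(r.inv()*T).as_rotvec(); d=(np.array(pos)-p)/n
    print("from",p.round(1),"xyaw",np.degrees(np.arctan2(*r.as_matrix()[[1,0],0])).round(2),"tilt",np.degrees(np.arccos(-r.as_matrix()[2,2])).round(2),"F",np.round(state["force"],1),"w",round(state["width"],3),"g",round(state["grasp_force"],1),"t",round(state["t"],2))
    for i in range(n):
        row=list((r.inv().apply(d)/40))+list(rv/n/np.radians(60)); print([round(x,3) for x in row]); r=r*R.from_rotvec(rv/n)
E
python3 - <<'E'
from h import *; from workcell import sensors
plan(sensors.read_state(),[465,-325,240],120)
E
```

```text
from [ 243.8 -602.1  221.7] xyaw 22.05 tilt 0.09 F [ 0.5 -0.6 -0.1] w 1.003 g 0.0 t 0.1
[np.float64(0.773), np.float64(-0.435), np.float64(-0.045), np.float64(-0.0), np.float64(-0.0), np.float64(-0.163)]
[np.float64(0.835), np.float64(-0.297), np.float64(-0.045), np.float64(-0.0), np.float64(-0.0), np.float64(-0.163)]
[np.float64(0.874), np.float64(-0.15), np.float64(-0.045), np.float64(-0.0), np.float64(-0.0), np.float64(-0.163)]
[np.float64(0.886), np.float64(0.0), np.float64(-0.045), np.float64(-0.0), np.float64(-0.0), np.float64(-0.163)]
[np.float64(0.873), np.float64(0.151), np.float64(-0.046), np.float64(-0.0), np.float64(-0.0), np.float64(-0.163)]
[np.float64(0.835), np.float64(0.298), np.float64(-0.046), np.float64(-0.0), np.float64(-0.0), np.float64(-0.163)]
[np.float64(0.772), np.float64(0.435), np.float64(-0.046), np.float64(-0.0), np.float64(-0.0), np.float64(-0.163)]
[np.float64(0.687), np.float64(0.56), np.float64(-0.046), np.float64(-0.0), np.float64(-0.0), np.float64(-0.163)]
[np.float64(0.581), np.float64(0.669), np.float64(-0.046), np.float64(-0.0), np.float64(-0.0), np.float64(-0.163)]
[np.float64(0.459), np.float64(0.758), np.float64(-0.046), np.float64(-0.0), np.float64(-0.0), np.float64(-0.163)]
```

Emit:
carry_out --pt "0.77 -0.435 -0.045 0 0 -0.163" --pt "0.835 -0.3 -0.045 0 0 -0.163" --pt "0.875 -0.15 -0.045 0 0 -0.163" --pt "0.885 0 -0.045 0 0 -0.163" --pt "0.875 0.15 -0.045 0 0 -0.163" --pt "0.835 0.3 -0.045 0 0 -0.163" --pt "0.77 0.435 -0.045 0 0 -0.163" --pt "0.69 0.56 -0.045 0 0 -0.163" --pt "0.58 0.67 -0.045 0 0 -0.163" --pt "0.46 0.76 -0.045 0 0 -0.163" --fingers -1

```text
t: 1.35
ee_pos: [465.8, -324.4, 240.3]
tool_rot: [-1.567, -2.722, -0.0]
force: [-0.3, -0.9, 0.0]
width: 0.997
grasp_force: 0.0
```

Run:
```python
from h import *; from workcell import sensors,viewer
import cv2,pickle
f=viewer.grab_frame("wrist");pickle.dump(f,open("w1.pkl","wb"))
g=viewer.grab_frame("top");pickle.dump(g,open("t1.pkl","wb"))
cv2.imwrite("pics/w1.png",f["color"][:,:,::-1])
s=sensors.read_state();print(s["ee_pos"],s["tool_rot"],s["t"],s["qpos"].round(2),f["fov_y"]);print(np.array(f["pose"]).round(3))
```

```text
[ 468.23160459 -321.17829192  240.57894335] [1.56011244 2.72670315 0.00319727] 1.45 [ 0.84  0.18 -0.36  1.63  0.06  1.35  1.  ] 59.0931391235907
[[ 8.65000e-01  4.82000e-01  1.41000e-01  4.26695e+02]
 [ 5.02000e-01 -8.30000e-01 -2.45000e-01 -2.57988e+02]
 [-1.00000e-03  2.82000e-01 -9.59000e-01  4.02421e+02]
 [ 0.00000e+00  0.00000e+00  0.00000e+00  1.00000e+00]]
```

View pics/w1.png

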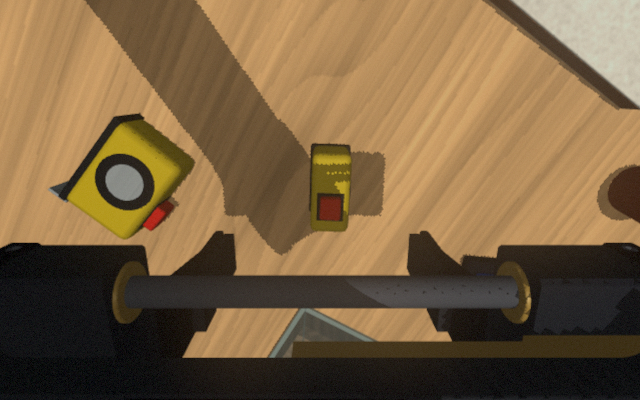

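The wrist view shows the small tape at (331,187) with its red lock at (330,207), front pointing down in the image. The decoy is at (124,180). I'll measure the pose by fitting the red and yellow blobs.

```bash
cat >> h.py <<'E'
import cv2
def masks(img):
    h=cv2.cvtColor(img,cv2.COLOR_RGB2HSV);H,S,V=h[...,0],h[...,1],h[...,2]
    red=((H<6)|(H>172))&(S>150)&(V>50); yel=(H>=22)&(H<35)&(S>200)&(V>50)
    return red,yel
def blob(m,u0,v0,rad):
    vv,uu=np.nonzero(m);k=(abs(uu-u0)<rad)&(abs(vv-v0)<rad);return uu[k],vv[k]
E
python3 - <<'E'
from h import *; import pickle
for n,(u0,v0,r) in {"w1":((331,187,55)),"t1":(438,212,20)}.items():
    f=pickle.load(open(n+".pkl","rb"));red,yel=masks(f["color"])
    u,v=blob(red,u0,v0,r);print(n,"red",len(u),u.min(),u.max(),v.min(),v.max(),ray(f,u.mean(),v.mean(),84).round(1))
    u,v=blob(yel,u0,v0,r);pts=np.c_[u,v].astype(np.float32);print("yel",len(u),u.min(),u.max(),v.min(),v.max())
    rc=cv2.boxPoints(cv2.minAreaRect(pts));print([ray(f,*p,76).round(1)[:2].tolist() for p in rc])
    if n=="w1":
        for v_ in (175,185,195,205,215,222):
            k=u[v==v_];a,b=ray(f,k.min()-.5,v_,76),ray(f,k.max()+.5,v_,76);print(v_,k.min(),k.max(),a.round(1)[:2],b.round(1)[:2],np.linalg.norm(a-b).round(1))
E
```

```text
w1 red 159 320 339 199 219 [ 487.1 -347.9   84. ]
yel 562 311 349 148 228
[[482.9, -376.8], [445.4, -306.1], [475.7, -289.8], [515.3, -359.5]]
175 316 349 [ 460.5 -327.6] [ 488.4 -311.4] 32.3
185 312 348 [ 462. -338.] [ 492.7 -320.2] 35.4
195 314 347 [ 468.6 -345.7] [ 497.  -329.2] 32.8
205 312 346 [ 472.  -355.5] [ 501.5 -338.4] 34.1
215 343 343 [ 503.4 -349.2] [ 504.3 -348.7] 1.0
222 327 327 [ 493.6 -363.4] [ 494.4 -362.9] 1.0
t1 red 25 439 444 207 213 [ 485.  -342.2   84. ]
yel 246 422 451 202 224
[[475.5, -284.3], [514.1, -356.6], [481.0, -372.8], [442.6, -300.8]]
```

Run:
```python
from h import *; from workcell import sensors
plan(sensors.read_state(),[480.5,-335.5,240],118,3)
```

```text
from [ 468.2 -321.2  240.6] xyaw 120.45 tilt 0.12 F [-0.2 -0.2  0.6] w 0.998 g 0.0 t 1.45
[np.float64(-0.155), np.float64(0.028), np.float64(0.005), np.float64(0.001), np.float64(-0.0), np.float64(0.014)]
[np.float64(-0.154), np.float64(0.03), np.float64(0.005), np.float64(0.001), np.float64(-0.0), np.float64(0.014)]
[np.float64(-0.154), np.float64(0.032), np.float64(0.005), np.float64(0.001), np.float64(-0.0), np.float64(0.014)]
```

Emit:
carry_out --pt "-0.155 0.03 0 0 0 0.014" --pt "-0.155 0.03 0 0 0 0.014" --pt "-0.155 0.03 0 0 0 0.014" --pt "0 0 0 0 0 0" --pt "0 0 0.85 0 0 0" --pt "0 0 0.85 0 0 0" --pt "0 0 0.85 0 0 0" --pt "0 0 0.85 0 0 0" --pt "0 0 0.5 0 0 0" --pt "0 0 0.0 0 0 0"

```text
t: 2.7
ee_pos: [476.5, -339.4, 83.1]
tool_rot: [-1.632, -2.68, -0.001]
force: [-0.3, -0.2, 0.4]
width: 0.999
grasp_force: 0.0
```

Run:
```python
from h import *; from workcell import sensors,viewer
import pickle
f=viewer.grab_frame("wrist");pickle.dump(f,open("w2.pkl","wb"));cv2.imwrite("pics/w2.png",f["color"][:,:,::-1])
red,yel=masks(f["color"]);v,u=np.nonzero(red);k=(abs(u-320)<100);print(u[k].min(),u[k].max(),v[k].min(),v[k].max(),ray(f,u[k].mean(),v[k].mean(),84).round(1))
plan(sensors.read_state(),[480.5,-335.5,28],118,2)
```

```text
316 354 250 275 [ 485.6 -343.3   84. ]
from [ 477.4 -339.9   84.5] xyaw 117.31 tilt 0.06 F [0.4 0.  0.4] w 0.998 g 0.0 t 2.75
[np.float64(0.03), np.float64(0.06), np.float64(0.706), np.float64(-0.0), np.float64(-0.0), np.float64(-0.006)]
[np.float64(0.03), np.float64(0.06), np.float64(0.706), np.float64(-0.0), np.float64(-0.0), np.float64(-0.006)]
```

View pics/w2.png

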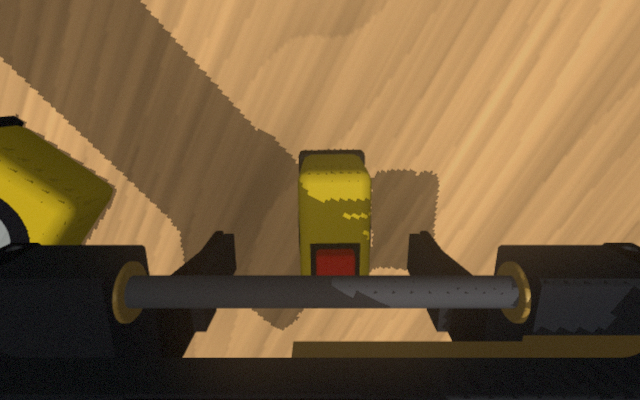

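The tape sits between the open fingers: case edges at u≈300 to 370, fingers at 235 and 409, lock at (335,262) partly behind the gripper bar. I'll go down and grip.

Emit:
carry_out --pt "0.03 0.06 0 0 0 -0.005" --pt "0.03 0.06 0 0 0 -0.005" --pt "0 0 0.5 0 0 0" --pt "0 0 0.5 0 0 0" --pt "0 0 0.4 0 0 0" --pt "0 0 0 0 0 0" --pt "0 0 0 0 0 0" --pt "0 0 0 0 0 0" --pt "0 0 0 0 0 0" --pt "0 0 0 0 0 0"

```text
t: 4.0
ee_pos: [481.0, -335.7, 28.9]
tool_rot: [1.62, 2.691, -0.0]
force: [0.1, 0.9, 0.3]
width: 0.999
grasp_force: 0.0
```

Emit:
carry_out --pt "0 0 0 0 0 0" --pt "0 0 0 0 0 0" --pt "0 0 0 0 0 0" --pt "0 0 0 0 0 0" --pt "0 0 0 0 0 0" --pt "0 0 0 0 0 0" --pt "0 0 0 0 0 0" --pt "0 0 0 0 0 0" --pt "0 0 0 0 0 0" --pt "0 0 0 0 0 0" --fingers 1

```text
t: 5.25
ee_pos: [481.0, -335.5, 28.6]
tool_rot: [1.619, 2.692, 0.0]
force: [1.2, -0.0, -1.4]
width: 0.435
grasp_force: 30.0
```

Run:
```python
from h import *; from workcell import sensors
import pickle
plan(sensors.read_state(),[480,-335.5,150],118,1)
f=pickle.load(open("f0.pkl","rb"))["top"];img=f["color"];h=cv2.cvtColor(img,cv2.COLOR_RGB2HSV);
# red line fit
red=((h[...,0]<8)|(h[...,0]>170))&(h[...,1]>90);u,v=blob(red,313,190,22);print(len(u),v.min(),v.max())
P=np.array([ray(f,a,b,30) for a,b in zip(u,v)])[:,:2];m=P.mean(0);d=np.linalg.svd(P-m)[2][0];print("line mid",m,"dir",d,np.ptp((P-m)@d))
# shelf outline
g=cv2.cvtColor(img,cv2.COLOR_RGB2GRAY).astype(float);sat=h[...,1]
# bare end edge: per row transition near u~355
E=[]
for r in range(142,207):
    s=sat[r,340:372].astype(float);lo,hi=s[:6].mean(),s[-6:].mean();k=np.nonzero(s>(lo+hi)/2)[0][0];e=340+k-1+((lo+hi)/2-s[k-1])/(s[k]-s[k-1]);E.append(ray(f,e+0.0,r,30)[:2])
E=np.array(E);l=cv2.fitLine(E.astype(np.float32),cv2.DIST_HUBER,0,.01,.01).ravel();print("end",l)
# front edge -x
F=[]
for c in range(265,345):
    s=sat[198:224,c].astype(float);lo,hi=s[:5].mean(),s[-5:].mean();k=np.nonzero(s>(lo+hi)/2)[0][0];F.append(ray(f,c,198+k-1+((lo+hi)/2-s[k-1])/(s[k]-s[k-1]),30)[:2])
l2=cv2.fitLine(np.array(F,np.float32),cv2.DIST_HUBER,0,.01,.01).ravel();print("front",l2)
n=np.array([-l[1],l[0]]);print("line to end dist",(m-l[2:])@n)
```

```text
from [ 481.  -335.5   28.6] xyaw 117.93 tilt 0.02 F [ 1.2 -0.  -1.4] w 0.435 g 30.0 t 5.25
[np.float64(0.011), np.float64(-0.021), np.float64(-3.035), np.float64(0.0), np.float64(0.0), np.float64(-0.001)]
60 172 207
line mid [551.26538423  27.69762516] dir [-0.99788761  0.06496404] 106.81669164605631
end [ 9.9768794e-01 -6.7962006e-02  6.0035529e+02 -1.0162844e+02]
front [6.6418193e-02 9.9779189e-01 4.9048935e+02 4.2760345e+01]
line to end dist 125.6908076871398
```

Run:
```python
from h import *; from workcell import sensors
s=dict(sensors.read_state());s["ee_pos"]=np.array([481,-335.5,108.6]);plan(s,[545.3,-60,100],86.15,8)
```

```text
from [ 481.  -335.5  108.6] xyaw 117.93 tilt 0.02 F [ 1.2 -0.  -1.4] w 0.435 g 30.0 t 5.25
[np.float64(0.667), np.float64(0.581), np.float64(0.027), np.float64(0.0), np.float64(-0.0), np.float64(0.066)]
[np.float64(0.705), np.float64(0.533), np.float64(0.027), np.float64(0.0), np.float64(-0.0), np.float64(0.066)]
[np.float64(0.74), np.float64(0.483), np.float64(0.027), np.float64(0.0), np.float64(-0.0), np.float64(0.066)]
[np.float64(0.772), np.float64(0.431), np.float64(0.027), np.float64(0.0), np.float64(-0.0), np.float64(0.066)]
[np.float64(0.8), np.float64(0.376), np.float64(0.027), np.float64(0.0), np.float64(-0.0), np.float64(0.066)]
[np.float64(0.824), np.float64(0.32), np.float64(0.027), np.float64(0.0), np.float64(-0.0), np.float64(0.066)]
[np.float64(0.844), np.float64(0.262), np.float64(0.027), np.float64(0.0), np.float64(-0.0), np.float64(0.066)]
[np.float64(0.861), np.float64(0.203), np.float64(0.027), np.float64(0.0), np.float64(-0.0), np.float64(0.066)]
```

Emit:
carry_out --pt "0 0 -1 0 0 0" --pt "0 0 -1 0 0 0" --pt "0.667 0.58 0.027 0 0 0.066" --pt "0.705 0.533 0.027 0 0 0.066" --pt "0.74 0.483 0.027 0 0 0.066" --pt "0.772 0.43 0.027 0 0 0.066" --pt "0.8 0.376 0.027 0 0 0.066" --pt "0.824 0.32 0.027 0 0 0.066" --pt "0.844 0.262 0.027 0 0 0.066" --pt "0.861 0.203 0.027 0 0 0.066"

```text
t: 6.5
ee_pos: [543.7, -59.5, 98.9]
tool_rot: [-2.295, -2.143, 0.003]
force: [0.6, 0.5, -6.4]
width: 0.435
grasp_force: 30.0
```

Emit:
carry_out --pt "0 0 0 0 0 0" --pt "0 0 0 0 0 0" --pt "0 0 0 0 0 0" --pt "0 0 0 0 0 0" --pt "0 0 0 0 0 0" --pt "0 0 0 0 0 0" --pt "0 0 0 0 0 0" --pt "0 0 0 0 0 0" --pt "0 0 0 0 0 0" --pt "0 0 0 0 0 0"

```text
t: 7.75
ee_pos: [544.8, -60.0, 99.9]
tool_rot: [-2.293, -2.147, -0.0]
force: [-0.6, 0.2, -5.6]
width: 0.434
grasp_force: 30.0
```

Run:
```python
from h import *; from workcell import sensors,viewer
import pickle
f=viewer.grab_frame("wrist");pickle.dump(f,open("w3.pkl","wb"))
g=viewer.grab_frame("side");pickle.dump(g,open("s3.pkl","wb"))
t=viewer.grab_frame("top")
a=np.zeros((600,800,3),np.uint8);a[:400,:640]=f["color"];a[400:,:400]=cv2.resize(g["color"][150:250,240:440],None,fx=2,fy=2);a[400:,400:]=cv2.resize(t["color"][120:220,230:430],None,fx=2,fy=2)
cv2.imwrite("pics/m3.png",a[:,:,::-1])
plan(sensors.read_state(),[545.3,-60,100],86.15,1); print(sensors.read_state()["qpos"].round(2))
```

```text
from [544.8 -60.1  99.9] xyaw 86.25 tilt 0.0 F [ 0.  -0.6 -6.1] w 0.435 g 30.0 t 7.9
[np.float64(0.003), np.float64(0.012), np.float64(-0.002), np.float64(-0.0), np.float64(-0.0), np.float64(0.002)]
[ 0.41  0.26 -0.44  1.84  0.13  1.07 -0.14]
```

View pics/m3.png

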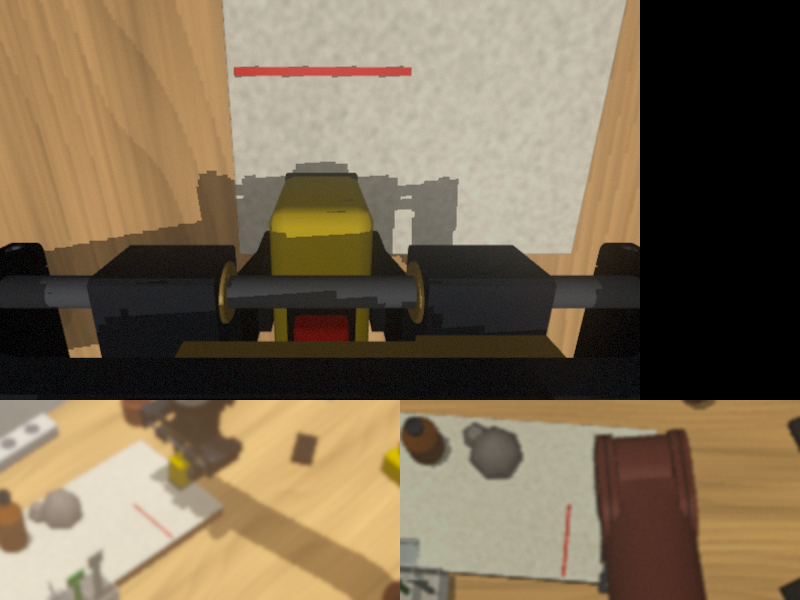

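The wrist view shows the red line at v≈72 (u 234 to 411) and the bare end at v≈253 (u 238 to 575), both level in the image, so the case is square. The case (u 272 to 371) is centred on the line's middle, and its lower back edge is at v≈174.

Run:
```python
from h import *; import pickle
f=pickle.load(open("w3.pkl","rb"));img=f["color"].astype(int);h=cv2.cvtColor(f["color"],cv2.COLOR_RGB2HSV)
red=((h[...,0]<8)|(h[...,0]>170))&(h[...,1]>100);v,u=np.nonzero(red[:120]);print("line px",u.min(),u.max(),v.mean())
l=np.array([ray(f,a,b,30)[:2] for a,b in zip(u,v)]);m=l.mean(0);d=np.linalg.svd(l-m)[2][0];d*=np.sign(d[0]);print("line",m.round(1),np.degrees(np.arctan2(d[1],d[0])).round(2),np.ptp((l-m)@d).round(1))
s=h[...,1].astype(float);pts=[]
for c in range(470,545,3):
    g=s[235:275,c];k=np.argmax(np.abs(np.diff(cv2.GaussianBlur(g,(1,5),0).ravel())));pts.append((c,235.5+k))
print([p[1] for p in pts])
E_=np.array([ray(f,a,b,30)[:2] for a,b in pts]);l2=cv2.fitLine(E_.astype(np.float32),cv2.DIST_HUBER,0,.01,.01).ravel();print("end",l2,np.degrees(np.arctan2(l2[1],l2[0])))
n=np.array([-np.sin(np.radians(-3.85)),np.cos(np.radians(-3.85))]);print("dist",(m-l2[2:])@n,"end along n",l2[2:]@n,"line along n",m@n)
print([tuple(img[r,321]) for r in range(168,182)])
tcp=np.array([545.0,-60.0]);a=np.array([n[1],-n[0]])
for vv in (172.5,174.5,177.5): p=ray(f,321,vv,87.3)[:2];print(vv,"back-bottom rel tcp along n",((p-tcp)@n).round(1),"lat",((p-tcp)@a).round(1))
print("tcp n",tcp@n,"lat line-tcp",(m-tcp)@a)
g=s[60:85,323];print(img[200:235:3,321].tolist())
```

```text
line px 234 411 70.99874529485571
line [550.9  28. ] -3.78 110.2
[np.float64(271.5), np.float64(270.5), np.float64(251.5), np.float64(249.5), np.float64(269.5), np.float64(260.5), np.float64(271.5), np.float64(272.5), np.float64(270.5), np.float64(260.5), np.float64(267.5), np.float64(262.5), np.float64(264.5), np.float64(268.5), np.float64(265.5), np.float64(270.5), np.float64(263.5), np.float64(270.5), np.float64(255.5), np.float64(253.5), np.float64(253.5), np.float64(253.5), np.float64(253.5), np.float64(253.5), np.float64(253.5)]
end [ 9.7429997e-01  2.2525452e-01  6.7934961e+02 -1.1102653e+02] 13.017845
dist 130.03905280521124 end along n -65.16129655951379 line along n 64.87775624569746
[(np.int64(114), np.int64(111), np.int64(99)), (np.int64(115), np.int64(111), np.int64(98)), (np.int64(118), np.int64(113), np.int64(102)), (np.int64(117), np.int64(112), np.int64(102)), (np.int64(98), np.int64(95), np.int64(84)), (np.int64(60), np.int64(57), np.int64(49)), (np.int64(60), np.int64(57), np.int64(48)), (np.int64(49), np.int64(47), np.int64(39)), (np.int64(72), np.int64(66), np.int64(46)), (np.int64(84), np.int64(73), np.int64(42)), (np.int64(83), np.int64(72), np.int64(39)), (np.int64(85), np.int64(75), np.int64(40)), (np.int64(83), np.int64(74), np.int64(35)), (np.int64(89), np.int64(77), np.int64(45))]
172.5 back-bottom rel tcp along n 36.7 lat -0.6
174.5 back-bottom rel tcp along n 35.7 lat -0.6
177.5 back-bottom rel tcp along n 34.1 lat -0.6
tcp n -23.27077670940389 lat line-tcp -0.027102073337308345
[[87, 74, 31], [85, 74, 31], [92, 79, 31], [111, 95, 32], [132, 113, 33], [150, 127, 32], [156, 134, 34], [162, 139, 36], [167, 144, 36], [174, 147, 35], [173, 148, 36], [173, 147, 33]]
```

Emit:
carry_out --pt "0 0 0.3 0 0 0" --pt "0 0 0.3 0 0 0" --pt "0 0 0.3 0 0 0" --pt "0 0 0.25 0 0 0" --pt "0 0 0.15 0 0 0" --pt "0 0 0.08 0 0 0" --pt "0 0 0 0 0 0" --pt "0 0 0 0 0 0" --pt "0 0 0 0 0 0" --pt "0 0 0 0 0 0"

```text
t: 9.15
ee_pos: [544.9, -60.1, 44.9]
tool_rot: [2.293, 2.147, 0.0]
force: [-1.4, 0.4, -6.6]
width: 0.439
grasp_force: 30.0
```

Run:
```python
from h import *; import pickle; from workcell import sensors
f=pickle.load(open("w3.pkl","rb"));img=f["color"].astype(int)
n=np.array([-np.sin(np.radians(-3.85)),np.cos(np.radians(-3.85))]);tcp=np.array([545.0,-60.0])
print([(r,img[r,321].tolist()) for r in range(306,324,1)])
for v in (312,314,316,318): print(v,((ray(f,321,v,156.3)[:2]-tcp)@n).round(1))
for u in (530,550,570): print("end n",ray(f,u,253.5,30)[:2]@n)
plan(sensors.read_state(),[545,-60,44.6],86.2,1)
```

```text
[(306, [43, 41, 40]), (307, [36, 33, 32]), (308, [30, 28, 29]), (309, [20, 15, 3]), (310, [26, 18, 16]), (311, [29, 24, 18]), (312, [26, 21, 17]), (313, [23, 12, 13]), (314, [30, 19, 16]), (315, [47, 17, 8]), (316, [68, 19, 14]), (317, [63, 15, 9]), (318, [67, 17, 15]), (319, [67, 23, 12]), (320, [64, 5, 9]), (321, [64, 10, 7]), (322, [64, 12, 4]), (323, [66, 15, 12])]
312 3.0
314 2.2
316 1.4
318 0.6
end n -59.342242369591375
end n -59.31776103073418
end n -59.293282128352104
from [544.9 -60.1  44.9] xyaw 86.24 tilt 0.02 F [-1.4  0.4 -6.6] w 0.439 g 30.0 t 9.15
[np.float64(0.003), np.float64(0.001), np.float64(0.008), np.float64(0.0), np.float64(0.0), np.float64(0.001)]
```

Emit:
carry_out --pt "0.2 0 0 0 0 0" --pt "0.4 0 0 0 0 0" --pt "0.45 0 0 0 0 0" --pt "0.5 0 0 0 0 0" --pt "0.5 0 0 0 0 0" --pt "0.5 0 0 0 0 0" --pt "0.4 0 0 0 0 0" --pt "0.2 0 0 0 0 0" --pt "0.08 0 0 0 0 0" --pt "0 0 0 0 0 0"

```text
t: 10.4
ee_pos: [553.3, 68.4, 44.7]
tool_rot: [2.293, 2.147, -0.0]
force: [-0.6, -1.5, -5.7]
width: 0.435
grasp_force: 30.0
```

Run:
```python
from h import *; import pickle; from workcell import sensors,viewer
f=viewer.grab_frame("side");pickle.dump(f,open("s4.pkl","wb"));t=viewer.grab_frame("top");w=viewer.grab_frame("wrist")
n=np.array([-np.sin(np.radians(-3.85)),np.cos(np.radians(-3.85))])
s=sensors.read_state();print("tcp n",s["ee_pos"][:2]@n,s["ee_pos"][:2]@[n[1],-n[0]],550.9*n[1]-28*n[0])
plan(s,[553.5,69,44.6],86.2,1)
a=np.zeros((560,800,3),np.uint8);a[:400,:400]=cv2.resize(f["color"][160:240,270:350],None,fx=5,fy=5,interpolation=3);a[:400,400:]=cv2.resize(t["color"][150:230,300:380],None,fx=5,fy=5,interpolation=3)
cv2.imwrite("pics/m4.png",a[:400,:,::-1])
```

```text
tcp n 105.01394267911805 547.4943312181514 547.7767089492955
from [553.3  68.   44.7] xyaw 86.19 tilt 0.02 F [-0.2 -1.7 -6. ] w 0.434 g 30.0 t 10.55
[np.float64(0.025), np.float64(0.003), np.float64(0.002), np.float64(-0.0), np.float64(0.0), np.float64(-0.0)]
```

View pics/m4.png

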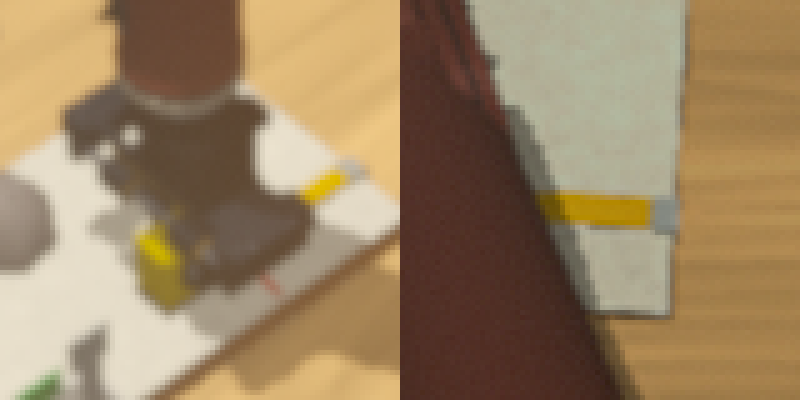

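The tape is hooked over the end and drawn out: the blade is visible at about (355,192) in the top view, with the steel end at the shelf edge near (433,192), and the pull force is about 1.7 N. I'll set the case down.

Emit:
carry_out --pt "0.015 0 0.02 0 0 0" --pt "0 0 0.02 0 0 0" --pt "0 0 0.015 0 0 0" --pt "0 0 0.01 0 0 0" --pt "0 0 0 0 0 0" --pt "0 0 0 0 0 0" --pt "0 0 0 0 0 0" --pt "0 0 0 0 0 0" --pt "0 0 0 0 0 0" --pt "0 0 0 0 0 0"

```text
t: 11.8
ee_pos: [553.4, 69.3, 42.6]
tool_rot: [2.293, 2.147, -0.0]
force: [-4.7, -3.8, 4.4]
width: 0.438
grasp_force: 30.0
```

Emit:
carry_out --pt "0 0 0 0 0 0" --pt "0 0 0 0 0 0" --pt "0 0 0 0 0 0" --pt "0 0 0 0 0 0" --pt "0 0 -0.4 0 0 0" --pt "0 0 -0.9 0 0 0" --pt "0 0 -1 0 0 0" --pt "0 0 -1 0 0 0" --pt "0 0 -1 0 0 0" --pt "0 0 -0.7 0 0 0" --fingers -1

```text
t: 13.05
ee_pos: [553.7, 69.7, 245.5]
tool_rot: [2.291, 2.147, 0.004]
force: [-0.2, -0.1, -0.3]
width: 1.002
grasp_force: 0.0
```

Emit:
carry_out --pt "0.4 0 0 0 0 0" --pt "0.6 0 0 0 0 0" --pt "0.5 0 0 0 0 0" --pt "0 0 0 0 0 0" --pt "0 0 0 0 0 0" --pt "0 0 0 0 0 0" --pt "0 0 0 0 0 0" --pt "0 0 0 0 0 0" --pt "0 0 0 0 0 0" --pt "0 0 0 0 0 0"

```text
t: 14.3
ee_pos: [557.3, 129.3, 242.1]
tool_rot: [-2.293, -2.148, -0.0]
force: [-0.8, -0.6, -0.4]
width: 1.003
grasp_force: 0.0
```

Run:
```python
from h import *; import pickle; from workcell import sensors,viewer
w=viewer.grab_frame("wrist");pickle.dump(w,open("w5.pkl","wb"))
cv2.imwrite("pics/w5.png",cv2.resize(w["color"][0:270,150:510],None,fx=2.2,fy=2.2,interpolation=3)[:,:,::-1])
plan(sensors.read_state(),[553.5,69,100],86.2,3)
```

```text
from [557.3 129.3 242.1] xyaw 86.24 tilt 0.0 F [-0.4  0.1 -0.5] w 1.002 g 0.0 t 14.35
[np.float64(-0.504), np.float64(0.001), np.float64(1.184), np.float64(0.0), np.float64(-0.0), np.float64(0.0)]
[np.float64(-0.503), np.float64(0.002), np.float64(1.184), np.float64(0.0), np.float64(-0.0), np.float64(0.0)]
[np.float64(-0.503), np.float64(0.002), np.float64(1.184), np.float64(0.0), np.float64(-0.0), np.float64(0.0)]
```

View pics/w5.png

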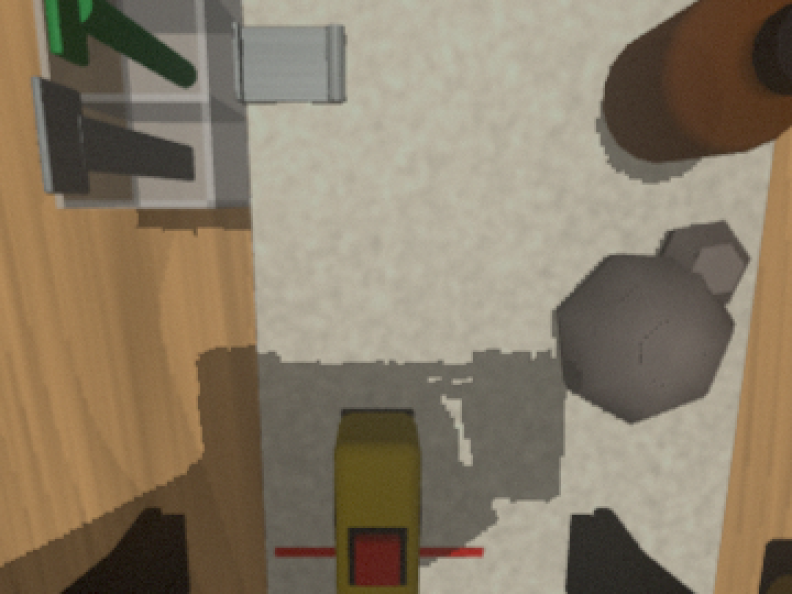

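The camera is behind the case, so its front is hidden. Here the line appears at crop v≈551, passing under the lock, and the case looks square. I'll move the camera out over the line.

Emit:
carry_out --pt "-0.5 0 0 0 0 0" --pt "-0.8 0 0 0 0 0" --pt "-0.9 0 0 0 0 0" --pt "-0.9 0 0 0 0 0" --pt "-0.9 0 0 0 0 0" --pt "-0.5 0 0 0 0 0" --pt "0 0 0 0 0 0" --pt "0 0 0 0 0 0" --pt "0 0 0 0 0 0" --pt "0 0 0 0 0 0"

```text
t: 15.6
ee_pos: [545.6, -49.4, 242.2]
tool_rot: [-2.291, -2.149, -0.0]
force: [-0.8, -1.0, -0.3]
width: 1.0
grasp_force: 0.0
```

Run:
```python
from h import *; import pickle; from workcell import sensors,viewer
w=viewer.grab_frame("wrist");pickle.dump(w,open("w6.pkl","wb"))
cv2.imwrite("pics/w6.png",cv2.resize(w["color"][0:250,220:420],None,fx=2.4*1,fy=2.4,interpolation=3)[:,:,::-1])
plan(sensors.read_state(),[553.5,69,100],86.2,3);print(np.array(w["pose"]).round(2))
n=np.array([-np.sin(np.radians(-3.85)),np.cos(np.radians(-3.85))]);print("cam n",np.array(w["pose"])[:2,3]@n)
```

```text
from [545.6 -49.6 242.1] xyaw 86.31 tilt 0.01 F [ 0.1 -0.1 -0.5] w 1.0 g 0.0 t 15.65
[np.float64(0.991), np.float64(0.002), np.float64(1.185), np.float64(0.0), np.float64(-0.0), np.float64(0.001)]
[np.float64(0.991), np.float64(0.002), np.float64(1.185), np.float64(0.0), np.float64(-0.0), np.float64(0.001)]
[np.float64(0.991), np.float64(0.001), np.float64(1.185), np.float64(0.0), np.float64(-0.0), np.float64(0.001)]
[[ 1.0000e+00 -6.0000e-02 -2.0000e-02  5.5031e+02]
 [-6.0000e-02 -9.6000e-01 -2.8000e-01  2.7370e+01]
 [-0.0000e+00  2.8000e-01 -9.6000e-01  4.0425e+02]
 [ 0.0000e+00  0.0000e+00  0.0000e+00  1.0000e+00]]
cam n 64.26257245852179
```

View pics/w6.png

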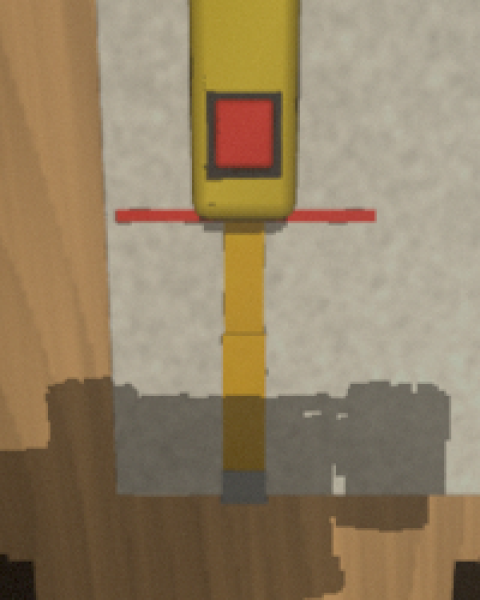

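The camera is now right above the line. The line is at crop v≈215.5 and the front of the case at v≈221, slightly past the line toward the end. The blade runs to the hook at the end edge (v≈490), and the sideways fit and squareness look good. I'll work out the offset.

Run:
```python
from h import *; import pickle
w=pickle.load(open("w6.pkl","rb"));img=w["color"].astype(int);h=cv2.cvtColor(w["color"],cv2.COLOR_RGB2HSV)
n=np.array([-np.sin(np.radians(-3.8)),np.cos(np.radians(-3.8))]);a=np.array([n[1],-n[0]])
red=((h[...,0]<8)|(h[...,0]>170))&(h[...,1]>100)
v,u=np.nonzero(red[80:100]);v+=80;L=np.array([ray(w,x,y,30)[:2] for x,y in zip(u,v)])
print("line n",(L@n).min(),(L@n).mean(),(L@n).max(),"lat",((L@a).min()+(L@a).max())/2)
print([(r,img[r,310].tolist(),img[r,335].tolist()) for r in range(86,98)])
for vv in (90.5,91.5,92.5):
    print(vv,[(z,(ray(w,322,vv,z)[:2]@n).round(1)) for z in (30,60,90)])
v,u=np.nonzero(red[36:76,290:345]);R_=ray(w,u.mean()+290,(v.min()+v.max())/2+36,99)[:2];print("button n",R_@n,"lat",R_@a, "=> front n",R_@n-28)
ed=[]
for r in range(5,80,5):
    y=np.nonzero((h[r,280:360,1]>190))[0]+280; ed.append((r,y.min(),y.max(),((ray(w,y.min()-.5,r,88)+ray(w,y.max()+.5,r,88))[:2]/2@a).round(2)))
print(ed)
```

```text
line n 61.720369794051976 64.50818644715588 66.78527728547245 lat 547.8555830831247
[(86, [157, 134, 49], [154, 131, 47]), (87, [149, 128, 50], [144, 124, 48]), (88, [140, 121, 47], [137, 117, 46]), (89, [128, 110, 46], [126, 108, 44]), (90, [108, 91, 43], [108, 92, 42]), (91, [87, 69, 43], [95, 73, 46]), (92, [93, 78, 69], [105, 82, 73]), (93, [107, 100, 88], [111, 105, 93]), (94, [110, 104, 92], [110, 105, 92]), (95, [108, 102, 90], [112, 105, 93]), (96, [138, 131, 118], [145, 139, 124]), (97, [171, 163, 146], [180, 174, 155])]
90.5 [(30, np.float64(63.3)), (60, np.float64(63.3)), (90, np.float64(63.4))]
91.5 [(30, np.float64(62.3)), (60, np.float64(62.4)), (90, np.float64(62.5))]
92.5 [(30, np.float64(61.3)), (60, np.float64(61.5)), (90, np.float64(61.7))]
button n 90.89732206765565 lat 546.9073201908719 => front n 62.89732206765565Traceback (most recent call last):
  File "<stdin>", line 13, in <module>
    return umr_minimum(a, axis, None, out, keepdims, initial, where)
ValueError: zero-size array to reduction operation minimum which has no identity
```

The front is about 2 mm short of the line's middle (n 62.4 against 64.5). I'll regrip and move it back 2 mm.

Emit:
carry_out --pt "0.4 0 0 0 0 0" --pt "0.8 0 0 0 0 0" --pt "0.9 0 0 0 0 0" --pt "0.7 0 0 0 0 0" --pt "0.2 0 0 0 0 0" --pt "0 0 0.4 0 0 0" --pt "0 0 0.9 0 0 0" --pt "0 0 0.9 0 0 0" --pt "0 0 0.9 0 0 0" --pt "0 0 0.7 0 0 0"

```text
t: 16.9
ee_pos: [552.3, 67.4, 87.4]
tool_rot: [-2.295, -2.144, 0.003]
force: [-0.6, 0.3, 0.9]
width: 1.001
grasp_force: 0.0
```

Emit:
carry_out --pt "0 0 0.6 0 0 0" --pt "0 0 0.4 0 0 0" --pt "0 0 0.16 0 0 0" --pt "0 0 0 0 0 0" --pt "0 0 0 0 0 0" --pt "0 0 0 0 0 0" --pt "0 0 0 0 0 0" --pt "0 0 0 0 0 0" --pt "0 0 0 0 0 0" --pt "0 0 0 0 0 0"

```text
t: 18.15
ee_pos: [553.3, 69.4, 43.7]
tool_rot: [-2.293, -2.147, -0.0]
force: [-0.2, 0.5, 0.1]
width: 1.002
grasp_force: 0.0
```

Emit:
carry_out --pt "0 0 0 0 0 0" --pt "0 0 0 0 0 0" --pt "0 0 0 0 0 0" --pt "0 0 0 0 0 0" --pt "0 0 0 0 0 0" --pt "0 0 0 0 0 0" --pt "0 0 0 0 0 0" --pt "0 0 0 0 0 0" --pt "0 0 -0.02 0 0 0" --pt "0 0 -0.02 0 0 0" --fingers 1

```text
t: 19.4
ee_pos: [552.6, 68.9, 44.6]
tool_rot: [-2.293, -2.146, 0.002]
force: [0.4, -1.0, -7.3]
width: 0.431
grasp_force: 30.0
```

Emit:
carry_out --pt "0 0 0 0 0 0" --pt "0.025 0 0 0 0 0" --pt "0.025 0 0 0 0 0" --pt "0 0 0 0 0 0" --pt "0 0 0.025 0 0 0" --pt "0 0 0.025 0 0 0" --pt "0 0 0.012 0 0 0" --pt "0 0 0 0 0 0" --pt "0 0 0 0 0 0" --pt "0 0 0 0 0 0"

```text
t: 20.65
ee_pos: [553.8, 71.4, 43.7]
tool_rot: [2.293, 2.147, 0.0]
force: [-3.8, -3.6, 5.5]
width: 0.437
grasp_force: 30.0
```

Emit:
carry_out --pt "0 0 0 0 0 0" --pt "0 0 0 0 0 0" --pt "0 0 0 0 0 0" --pt "0 0 0 0 0 0" --pt "0 0 -0.4 0 0 0" --pt "0 0 -0.9 0 0 0" --pt "0 0 -1 0 0 0" --pt "0 0 -1 0 0 0" --pt "0 0 -1 0 0 0" --pt "0 0 -0.7 0 0 0" --fingers -1

```text
t: 21.9
ee_pos: [553.8, 71.8, 246.2]
tool_rot: [2.291, 2.147, 0.004]
force: [-0.3, 0.6, -0.7]
width: 1.0
grasp_force: 0.0
```

Emit:
carry_out --pt "-0.5 0 0 0 0 0" --pt "-0.8 0 0 0 0 0" --pt "-0.9 0 0 0 0 0" --pt "-0.65 0 0 0 0 0" --pt "-0.2 0 0 0 0 0" --pt "0 0 0 0 0 0" --pt "0 0 0 0 0 0" --pt "0 0 0 0 0 0" --pt "0 0 0 0 0 0" --pt "0 0 0 0 0 0" --fingers 1

```text
t: 23.15
ee_pos: [545.5, -50.1, 242.8]
tool_rot: [-2.293, -2.148, 0.0]
force: [0.2, 0.2, -0.1]
width: 0.019
grasp_force: 0.0
```

```bash
cat > meas.py <<'E'
from h import *; import pickle,sys; from workcell import sensors,viewer
w=viewer.grab_frame("wrist");pickle.dump(w,open(sys.argv[1]+".pkl","wb"))
img=w["color"].astype(int);h=cv2.cvtColor(w["color"],cv2.COLOR_RGB2HSV)
n=np.array([-np.sin(np.radians(-3.8)),np.cos(np.radians(-3.8))]);a=np.array([n[1],-n[0]])
print("cam n",np.array(w["pose"])[:2,3]@n)
red=((h[...,0]<8)|(h[...,0]>170))&(h[...,1]>100)
v,u=np.nonzero(red[80:102]);v+=80;k=(u<295)|(u>348);u=u[k];v=v[k];L=np.array([ray(w,x,y,30)[:2] for x,y in zip(u,v)])
print("line n",(L@n).mean(),"lat",((L@a).min()+(L@a).max())/2)
print([(r,img[r,310].tolist(),img[r,335].tolist(),(ray(w,322,r+.5,60)[:2]@n).round(1)) for r in range(84,98)])
v,u=np.nonzero(red[20:80,290:345]);v+=20;R_=ray(w,u.mean()+290,(v.min()+v.max())/2,99)[:2];print("button px",u.mean()+290,v.min(),v.max(),"xy",R_,"n",R_@n,"lat",R_@a, "=> front n",R_@n-28)
plan(sensors.read_state(),[R_[0],R_[1],130],86.2,5)
cv2.imwrite("pics/"+sys.argv[1]+".png",cv2.resize(w["color"][0:250,220:420],None,fx=2.4,fy=2.4,interpolation=3)[:,:,::-1])
E
python3 meas.py w7
```

```text
cam n 63.14593468210299
line n 64.15289799280174 lat 547.8625417158984
[(84, [163, 139, 57], [157, 135, 51], np.float64(68.0)), (85, [151, 130, 49], [149, 127, 48], np.float64(67.1)), (86, [130, 112, 47], [136, 116, 49], np.float64(66.2)), (87, [104, 89, 43], [115, 100, 49], np.float64(65.3)), (88, [89, 78, 47], [94, 77, 48], np.float64(64.4)), (89, [93, 61, 48], [98, 61, 45], np.float64(63.6)), (90, [116, 59, 48], [114, 62, 49], np.float64(62.7)), (91, [118, 79, 66], [116, 76, 64], np.float64(61.8)), (92, [121, 103, 90], [120, 104, 91], np.float64(60.8)), (93, [157, 148, 132], [119, 113, 100], np.float64(59.9)), (94, [190, 183, 163], [159, 151, 133], np.float64(59.0)), (95, [187, 180, 161], [195, 186, 168], np.float64(58.1)), (96, [187, 179, 161], [196, 187, 167], np.float64(57.2)), (97, [186, 178, 159], [199, 191, 172], np.float64(56.3))]
button px 321.1480446927374 38 66 xy [551.99466553  56.09402583] n 92.55354082298739 lat 547.0635178768617 => front n 64.55354082298739
from [545.5 -50.2 242.8] xyaw 86.26 tilt 0.01 F [-0.6 -1.1  0.3] w 0.012 g 0.0 t 23.2
[np.float64(0.532), np.float64(-0.002), np.float64(0.564), np.float64(-0.0), np.float64(-0.0), np.float64(0.0)]
[np.float64(0.532), np.float64(-0.002), np.float64(0.564), np.float64(-0.0), np.float64(-0.0), np.float64(0.0)]
[np.float64(0.532), np.float64(-0.002), np.float64(0.564), np.float64(-0.0), np.float64(-0.0), np.float64(0.0)]
[np.float64(0.532), np.float64(-0.003), np.float64(0.564), np.float64(-0.0), np.float64(-0.0), np.float64(0.0)]
[np.float64(0.532), np.float64(-0.003), np.float64(0.564), np.float64(-0.0), np.float64(-0.0), np.float64(0.0)]
```

The front is at n≈64.4 and the line at 64.15, so they are level. Next I'll press the lock.

Emit:
carry_out --pt "0.4 0 0 0 0 0" --pt "0.75 0 0 0 0 0" --pt "0.75 0 0 0 0 0" --pt "0.55 0 0 0 0 0" --pt "0.2 0 0 0 0 0" --pt "0 0 0.6 0 0 0" --pt "0 0 0.9 0 0 0" --pt "0 0 0.9 0 0 0" --pt "0 0 0.8 0 0 0" --pt "0 0 0.25 0 0 0"

```text
t: 24.45
ee_pos: [551.3, 54.9, 103.0]
tool_rot: [-2.292, -2.146, 0.004]
force: [0.4, 0.1, 0.5]
width: 0.001
grasp_force: 0.0
```

Emit:
carry_out --pt "0 0 0 0 0 0" --pt "0 0 0 0 0 0" --pt "0 0 0.06 0 0 0" --pt "0 0 0.06 0 0 0" --pt "0 0 0.05 0 0 0" --pt "0 0 0.05 0 0 0" --pt "0 0 0.05 0 0 0" --pt "0 0 0 0 0 0" --pt "0 0 0 0 0 0" --pt "0 0 0 0 0 0"

```text
t: 25.7
ee_pos: [552.6, 55.4, 94.1]
tool_rot: [2.293, 2.147, 0.001]
force: [0.4, -0.6, 2.6]
width: 0.001
grasp_force: 1.4
```

Emit:
carry_out --pt "0 0 0.02 0 0 0" --pt "0 0 0.02 0 0 0" --pt "0 0 0.015 0 0 0" --pt "0 0 0.01 0 0 0" --pt "0 0 0 0 0 0" --pt "0 0 0 0 0 0" --pt "0 0 0 0 0 0" --pt "0 0 0 0 0 0" --pt "0 0 0 0 0 0" --pt "0 0 0 0 0 0"

```text
t: 26.95
ee_pos: [553.0, 55.4, 93.3]
tool_rot: [2.292, 2.146, 0.001]
force: [-6.4, -3.3, 21.2]
width: 0.007
grasp_force: 10.3
```

The lock is on its hard stop at z≈93 with 21 N. I'll back off and check.

Emit:
carry_out --pt "0 0 -0.1 0 0 0" --pt "0 0 -0.6 0 0 0" --pt "0 0 -1 0 0 0" --pt "0 0 -1 0 0 0" --pt "0 0 -0.9 0 0 0" --pt "-0.6 0 -0.15 0 0 0" --pt "-0.8 0 0 0 0 0" --pt "-0.8 0 0 0 0 0" --pt "-0.45 0 0 0 0 0" --pt "0 0 0 0 0 0"

```text
t: 28.2
ee_pos: [545.3, -51.3, 241.1]
tool_rot: [-2.295, -2.145, 0.001]
force: [-0.1, 0.7, -0.2]
width: 0.009
grasp_force: 0.0
```

Emit:
carry_out --pt "0 0 0 0 0 0" --pt "0 0 0 0 0 0" --pt "0 0 0 0 0 0" --pt "0 0 0 0 0 0" --pt "0 0 0 0 0 0" --pt "0 0 0 0 0 0" --pt "0 0 0 0 0 0" --pt "0 0 0 0 0 0" --pt "0 0 0 0 0 0" --pt "0 0 0 0 0 0"

```text
t: 29.45
ee_pos: [545.5, -50.3, 241.4]
tool_rot: [-2.293, -2.147, -0.0]
force: [-0.3, -0.1, -0.5]
width: 0.006
grasp_force: 0.0
```

```bash
python3 meas.py w8
```

```text
cam n 62.883675962535904
line n 64.49912079805725 lat 547.919063366138
[(84, [160, 137, 55], [152, 129, 49], np.float64(67.7)), (85, [148, 127, 50], [145, 123, 50], np.float64(66.8)), (86, [131, 111, 46], [124, 105, 49], np.float64(65.9)), (87, [104, 88, 44], [93, 80, 45], np.float64(65.1)), (88, [91, 74, 50], [98, 74, 50], np.float64(64.2)), (89, [99, 57, 47], [112, 62, 51], np.float64(63.3)), (90, [112, 55, 43], [113, 55, 50], np.float64(62.4)), (91, [116, 85, 72], [119, 87, 75], np.float64(61.5)), (92, [121, 112, 98], [120, 111, 100], np.float64(60.6)), (93, [155, 149, 132], [155, 148, 132], np.float64(59.7)), (94, [188, 181, 162], [191, 182, 163], np.float64(58.8)), (95, [188, 179, 160], [195, 187, 167], np.float64(57.9)), (96, [185, 177, 159], [198, 190, 170], np.float64(57.0)), (97, [186, 177, 160], [198, 191, 172], np.float64(56.1))]
button px 321.37482117310446 38 66 xy [552.2128565   55.66795412] n 92.14286621065162 lat 547.3094665758077 => front n 64.14286621065162
from [545.5 -50.3 241.4] xyaw 86.24 tilt 0.0 F [-0.2  0.4  0. ] w 0.011 g 0.0 t 29.5
[np.float64(0.531), np.float64(-0.001), np.float64(0.557), np.float64(-0.0), np.float64(-0.0), np.float64(0.0)]
[np.float64(0.531), np.float64(-0.001), np.float64(0.557), np.float64(-0.0), np.float64(-0.0), np.float64(0.0)]
[np.float64(0.531), np.float64(-0.001), np.float64(0.557), np.float64(-0.0), np.float64(-0.0), np.float64(0.0)]
[np.float64(0.531), np.float64(-0.001), np.float64(0.557), np.float64(-0.0), np.float64(-0.0), np.float64(0.0)]
[np.float64(0.531), np.float64(-0.001), np.float64(0.557), np.float64(-0.0), np.float64(-0.0), np.float64(0.0)]
```

View pics/w8.png

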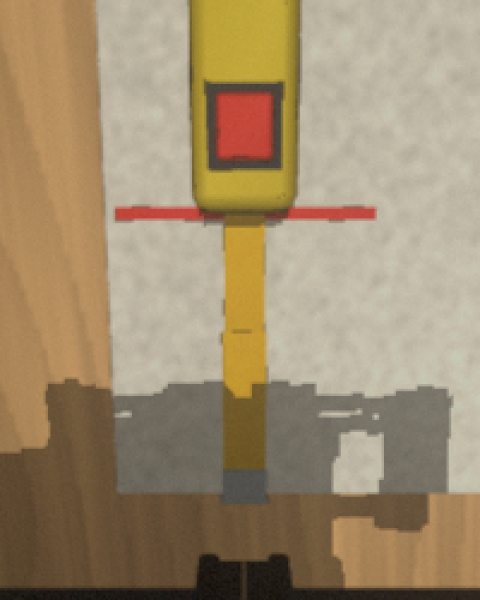

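The front edge of the case (crop v≈213) sits on the middle of the red line (v≈214). The tape is still hooked at the shelf end (v≈490), the case is square, and the robot is clear. I'll hand in.

```bash
python3 -c "
from workcell import bot; print(bot.job_done())"
```

```text
the job is handed in; nothing more can be done
None
```

I measured the line and handed the job in at about 29.5 s: the tape is hooked over the shelf's bare end, the case front is within about 0.5 mm of the red line's middle and square to the end, and the lock was pressed to its stop and released.

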